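# Switch on the iron dock and slide its heat strip up to the hottest setting

### The arm

A 7-joint arm with a two-finger parallel gripper is mounted at the origin on the work surface. World frame = base frame: x ahead of the robot, y to its left, z up, the work surface at z = 0. Lengths are in m, angles in rad, forces in N, time in s.
With the tool pointing down it reaches from about 0.425 to 0.875 m from the base axis. Payload 4.7 kg.
Tool frame: the origin (TCP) lies at the centre of the arm's flange, where the gripper is bolted on; the fingertips stand 173 mm ahead of it and the grasp point (between the pads) lies 155 mm ahead of it; z points along the fingers, y is the line along which they close (so a half turn about z gives the same grasp; the last joint's range is limited). The gripper opens to 85 mm and grips with 20 to 120 N. Pads are 22 mm wide; open, the fingers measure 114 mm over their backs; the gripper's body (76 mm by 85 mm) begins 54 mm behind the grasp point. The pads swing forward as they close: fully open they stand 13 mm farther back than shut.
Start: joints at [-1.215, 0.321, -0.07, 1.45, 0.023, 1.371, -0.057], TCP at [0.218, 0.612, 0.405] pointing down, gripper open.
Joint ranges: [-2.86, 2.86], [-0.3, 2.09], [-1.38, 1.24], [0.06, 2.45], [-1.56, 4.7], [0.09, 2.05], [-2.69, 2.69]. Speed limits (rad/s): [2.57, 2.57, 3.14, 3.14, 3.14, 3.14, 3.14].

### API

Orientations are given as a unit quaternion [w, x, y, z].
In Python, from plant import robot gives the robot as it stands.
- The arm moves only by the tool creep_tool, called after "Request:" by a JSON object that holds its "fn" and its "kwargs", one argument or row to a line. Schema: {"type":"object","properties":{"plan":{"type":"array","items":{"type":"object","properties":{"aperture":{"type":"number"},"tx":{"type":"number"},"ty":{"type":"number"},"tz":{"type":"number"},"rx":{"type":"number"},"ry":{"type":"number"},"rz":{"type":"number"}},"additionalProperties":false,"required":["aperture"]},"minItems":1,"maxItems":20},"only":{"type":"string"},"quiet":{"type":"boolean"},"lines":{"type":"string"}},"required":["plan"],"additionalProperties":false}. plan is a list of rows, 1 to 20 of them, each an object with the fields aperture (the finger opening in m), tx, ty, tz (the shift in units of 5 mm), rx, ry, rz (a rotation vector in rad); a field left out counts as zero (the opening has to be given); each row is the pose to reach, as a shift and turn from the pose commanded when the call began, along the tool's axes at that moment; what a row does not reach only later rows make up. A row lasts 1/10 s, in which the tool goes at most 0.05 m and 0.15 rad, less where a joint would pass 70% of its speed; a pose out of reach is approached as far as the arm can. The fingers move at their own pace and stop on an object; the grip force is fixed at half the most. Time passes only in rows, so rows that do not move let the fingers close. The tool returns the time, the measured TCP pose, the force, the opening and the grip force at its end. only (a regular expression) keeps the lines of the reply that match it, lines (a string "A,B") keeps lines A to B, and quiet returns only ok. Input that does not fit is refused with a message, and nothing moves.
- robot.read_state(): the state, without advancing time (a new reading comes with each control period).
- robot.snapshot(name): name is "side" or "top" or "wrist"; returns (picture, depth): 384x512x3 uint8, red, green, blue; 384x512 float32, m along the optical axis (not along the pixel's ray), 0 where there is no reading.
- robot.get_calibration(name): a dict with "camera_matrix" (3x3 intrinsics, pixels), "R" (3x3) and "t" (3): a world point X has camera coordinates R X + t. Camera axes: x right, y down, z forward; pixel columns grow to the right and rows downward; lengths in m; the calibration is good to about 2 mm. A picture is of the moment at which its call begins: read the wrist's pose just before it. get_calibration takes no time and is no camera call; for the wrist camera it gives the pose at the moment of the call.
- robot.finish_job(): hands the job in; it is judged then, once.
The state is a dict: "clock": time; "q": joint angles; "joint_vel": joint speeds; "effort": joint torques, N m; "tcp_pos": TCP position; "eef_rot": TCP orientation; "ft_force": force on the tool from outside, world axes, zero at the start; "wrist_torque": the same for the moment, N m; "opening": finger opening in m; "finger_force": force on a finger pad.
Only numpy, scipy, OpenCV 4.12 (cv2) and the standard library are available. Lean on these libraries where they do the work, as an engineer would, in place of code of your own. Each camera call takes 0.05 s, during which the arm holds its last target. There are 200 camera calls.

### The job

Switch on the cordless iron's dock by pressing the green power key with a closed fingertip, then put the fingertip on the one-dot mark of the touch strip and slide it lightly along the strip, in one stroke without lifting off on the way, to the orange four-dot mark. The program finishes while holding: the fingertip stays resting lightly on the four-dot mark. Do not press the blue cleaning key, and leave the iron and everything else on the bench where they are; nothing is to be picked up.

Things in the scene. Friction and masses are not known exactly. Their poses are not given: they have to be found in the camera images.
- dock: white dock of a cordless iron, 380 wide (y) x 280 deep (x), fixed; origin under its centre on the bench; x from the control side (robot) to the iron, y to the user's left. A black fascia, top at z = 100 mm, runs along its front (x -130 to -46); at x = -85 lie, left to right, power key (y 147), touch strip (102 to -102), cleaning key (-147). The iron lies behind, from x = -10 on, up to z = 244
- pad: the soft grey touch strip, 204 long (y) x 28 wide (x), level; origin at the middle of its top face, which stands 7.5 mm proud of the fascia; axes as the dock's. It carries four raised cross ribs (the marks) and sinks as one piece under the finger
- strip (a joint): how far the touch strip is pushed down, m: 0 at rest, 0.006 at its stop; a spring returns it; it starts to sink at about 1 N and needs about 0.8 N more for each mm, near 6 N at the stop
- mark1: first mark: white rounded rib across the strip, 28 mm long and about 9 mm wide, beside one white dot; the left end (y = +87 mm) of the row; origin on its crest, 1.5 mm above the strip's face
- mark2: second mark: white rib beside two dots, 58 mm to the right of the first (dock y = +29); origin on its crest
- mark3: third mark: white rib beside three dots, 58 mm further right (dock y = -29); origin on its crest
- mark4: fourth and hottest mark: orange rib beside four dots, 58 mm further right (dock y = -87); origin on its crest
- power (a joint): how far the power key is pressed, m: 0 at rest, 0.004 fully down; it switches at 0.0025; sprung, about 1.5 N to start and 4 N fully down
- power_top (a point): centre of the top of the green round power key, 24 mm across, 6 mm above the fascia when at rest, left of the strip
- clean (a joint): how far the cleaning key is pressed, m: 0 at rest, 0.004 fully down; leave it alone
- clean_top (a point): centre of the top of the blue round cleaning key, 24 mm across, right of the strip; leave it alone
- iron: cordless iron, 270 x 115 x 136, white and blue with a black handle, lying loose on the dock's plate behind the strip, nose to the right; origin under its sole's centre; leave it alone
- spray: trigger spray bottle, 70 across, 206 tall, loose; origin under its centre; leave it alone
- stain_bottle: white bottle with a blue cap and yellow label, 60 across, 160 tall, loose; origin under its centre; leave it alone
- cup: clear measuring cup, 72 across, 75 tall, loose; origin under its centre; leave it alone
- brush: clothes brush, 125 x 45 x 38, wooden back, bristles down, loose; origin under its centre; leave it alone
- peg_a: wooden clothes peg, 72 x 13 x 10, loose on the bench in front of the dock; origin under its centre; leave it alone
- peg_b: another such peg; leave it alone
- button_jar: glass jar with a steel lid, 68 across, 75 tall, loose; origin under its centre; leave it alone

How it is judged:
By the outcome, as a careful person would: the job done as asked, in the order asked, and still so for the second after the job is handed in, while the arm keeps its last pose, push and grip.
It also fails if it takes over 48 s, if anything falls off the work surface, if the arm or the gripper's body presses on something with over 40 N, if the wrist force passes 120 N, or if a joint passes its speed limit or range.

## Working session

There is one attempt and no reset: what is moved stays moved. The work goes in short steps, Python scripts to look and compute and a tool call to move; the robot and the scene stay as the last step left them, time stands still between calls to the robot, and variables do not carry over. Pictures are saved under pics/ and viewed, at most 10 in all, crops included, and the job is handed in when it is done.

```bash
ls; mkdir -p pics
```

Run:
```python
from plant import robot
import cv2,numpy as np
s=robot.read_state();print({k:np.round(v,3) for k,v in s.items()})
for n in("top","side"):
    p,d=robot.snapshot(n);np.savez(f"{n}.npz",p=p,d=d,**robot.get_calibration(n));cv2.imwrite(f"pics/{n}.png",p[...,::-1])
a=np.hstack([cv2.imread(f"pics/{n}.png") for n in("top","side")]);cv2.imwrite("pics/both.png",cv2.resize(a,(800,300),interpolation=cv2.INTER_AREA))
```

```text
pics
plant.py
{'clock': np.float64(0.0), 'q': array([-1.215,  0.322, -0.07 ,  1.452,  0.023,  1.371, -0.057]), 'joint_vel': array([-0.   , -0.001, -0.001, -0.   ,  0.   ,  0.001,  0.002]), 'effort': array([ 0.0000e+00, -4.9359e+01, -3.8200e-01, -3.1432e+01,  1.3000e-02,
        1.2000e-02, -0.0000e+00]), 'tcp_pos': array([0.218, 0.612, 0.404]), 'eef_rot': array([-0.   ,  0.17 ,  0.985, -0.001]), 'ft_force': array([-0.271,  1.173, -0.306]), 'wrist_torque': array([ 0.029, -0.031, -0.035]), 'finger_force': np.float64(0.0), 'opening': np.float64(0.085)}
```

View pics/top.png

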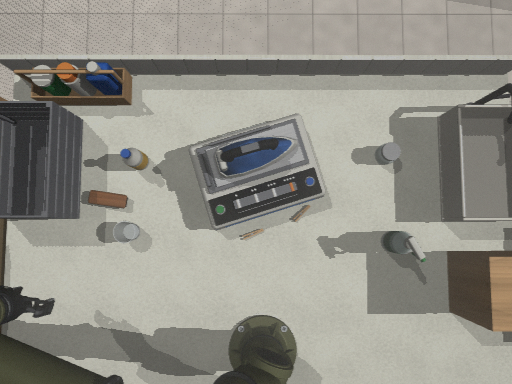

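View pics/side.png

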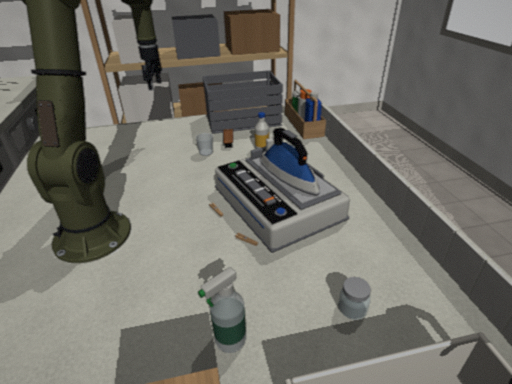

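The top view shows the dock with the green key at about (221,209), the blue key at (310,181) and the orange mark at (293,187). The pegs lie in front of it. The side view shows the green key at (233,166) and the blue key at (281,212). Next I'll measure these.

Create h.py:
```python
import numpy as np,cv2
def ray(c,px,z):
    K,R,t=c["camera_matrix"],c["R"],c["t"]; d=R.T@np.linalg.inv(K)@[px[0],px[1],1]; o=-R.T@t
    return o+d*(z-o[2])/d[2]
def blob(p,hr,roi,smin=90,vmin=50):
    h=cv2.cvtColor(p,cv2.COLOR_RGB2HSV); m=cv2.inRange(h,(hr[0],smin,vmin),(hr[1],255,255)); k=np.zeros_like(m);x0,y0,x1,y1=roi;k[y0:y1,x0:x1]=m[y0:y1,x0:x1]
    n,l,s,c=cv2.connectedComponentsWithStats(k); i=1+np.argmax(s[1:,4]); return c[i],s[i]
```

Run:
```python
from h import *
R={"top":dict(g=(212,200,230,218),b=(303,174,318,189),o=(286,180,300,194)),"side":dict(g=(224,158,243,173),b=(271,204,290,220),o=(260,192,277,207))}
H=dict(g=((45,85),.106),b=((100,125),.106),o=((3,20),.109))
for n in R:
    c=np.load(n+".npz")
    P={}
    for k in H:
        px,s=blob(c["p"],H[k][0],R[n][k]);P[k]=ray(c,px,H[k][1]);print(n,k,px.round(1),s,P[k].round(4), c["d"][int(px[1]),int(px[0])])
    v=P["g"]-P["b"];print(np.linalg.norm(v[:2]),"yaw of dock y",np.degrees(np.arctan2(-v[0],v[1])))
    e=-v/np.linalg.norm(v);print("orange along",(P["o"]-P["g"])@e,"expect .234")
```

```text
top g [219.6 208.9] [217 206   7   7  38] [0.4563 0.1334 0.106 ] 1.2050679
top b [309.5 180.9] [306 178   8   7  41] [ 0.5437 -0.1468  0.106 ] 1.2119728
top o [291.4 186.3] [289 182   6  10  27] [ 0.5263 -0.09    0.109 ] 1.2076617
0.29355585298946685 yaw of dock y 17.33137243584096
orange along 0.23416849339053417 expect .234
side g [232.3 164.8] [229 163   7   5  26] [0.454  0.1278 0.106 ] 1.1751539
side b [280.3 210.2] [276 207  10   8  53] [ 0.5427 -0.1501  0.106 ] 0.9626518
side o [268.6 198.8] [263 196  12   7  33] [ 0.5237 -0.0944  0.109 ] 1.0047637
0.2917444900174001 yaw of dock y 17.70314202865199
orange along 0.23284311950764675 expect .234
```

The manual's scale: shifts go in units of 5 mm. Converting my numbers, -0.434 m is -86.8, -0.427 m is -85.4.

Request:
{"fn": "creep_tool", "kwargs": {
  "plan": [
    {"aperture": 0,"tx": -20,"ty": -20,"rz": -0.15},
    {"aperture": 0,"tx": -40,"ty": -40,"rz": -0.3},
    {"aperture": 0,"tx": -60,"ty": -60,"rz": -0.5},
    {"aperture": 0,"tx": -85.4,"ty": -86.8,"rz": -0.648},
    {"aperture": 0,"tx": -85.4,"ty": -86.8,"rz": -0.648},
    {"aperture": 0,"tx": -85.4,"ty": -86.8,"rz": -0.648},
    {"aperture": 0,"tx": -85.4,"ty": -86.8,"rz": -0.648},
    {"aperture": 0,"tx": -85.4,"ty": -86.8,"rz": -0.648},
    {"aperture": 0,"tx": -85.4,"ty": -86.8,"rz": -0.648},
    {"aperture": 0,"tx": -85.4,"ty": -86.8,"rz": -0.648},
    {"aperture": 0,"tx": -85.4,"ty": -86.8,"rz": -0.648},
    {"aperture": 0,"tx": -85.4,"ty": -86.8,"rz": -0.648},
    {"aperture": 0,"tx": -85.4,"ty": -86.8,"rz": -0.648},
    {"aperture": 0,"tx": -85.4,"ty": -86.8,"rz": -0.648},
    {"aperture": 0,"tx": -85.4,"ty": -86.8,"rz": -0.648},
    {"aperture": 0,"tx": -85.4,"ty": -86.8,"rz": -0.648},
    {"aperture": 0,"tx": -85.4,"ty": -86.8,"rz": -0.648},
    {"aperture": 0,"tx": -85.4,"ty": -86.8,"rz": -0.648}
  ]
}}

```text
clock: 1.9
tcp_pos: [0.4744, 0.0616, 0.4047]
eef_rot: [-0.0, -0.154, 0.988, 0.0]
ft_force: [-0.3, 0.3, 0.4]
opening: 0.0001
finger_force: 0.0
```

Create look.py:
```python
import sys
from plant import robot
from h import *
s=robot.read_state();c=robot.get_calibration("wrist");p,d=robot.snapshot("wrist")
n=sys.argv[1];np.savez(n+".npz",p=p,d=d,**c);cv2.imwrite(f"pics/{n}.png",p[...,::-1]);print({k:np.round(v,4) for k,v in s.items() if k in("clock","tcp_pos","eef_rot","opening","ft_force")})
```

```bash
python3 look.py w1
```

```text
{'clock': np.float64(1.9), 'tcp_pos': array([0.4744, 0.0616, 0.4047]), 'eef_rot': array([-0.000e+00, -1.536e-01,  9.881e-01,  1.000e-04]), 'ft_force': array([-0.2704,  0.3326,  0.3745]), 'opening': np.float64(0.0001)}
```

View pics/w1.png

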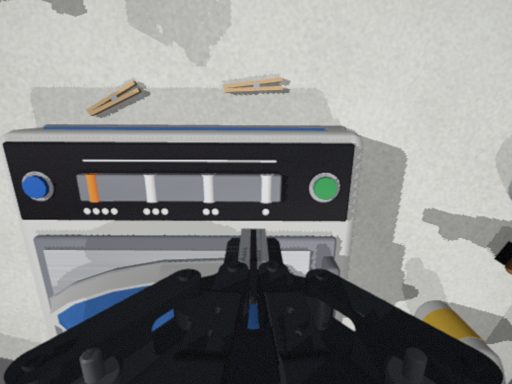

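The wrist view shows the whole fascia. The green key is at (325,188), the blue key at (35,186), the white marks at x = 266, 208 and 151, and the orange mark at (93,188). The closed fingertip shows at (253,232).

Create m.py:
```python
import sys
from h import *
from plant import robot
n=sys.argv[1]
c=np.load(n+".npz");T=np.array(eval(sys.argv[2]));
obj={};img={}
B=dict(g=((45,85),.106,147),b=((100,125),.106,-147),o=((3,20),.109,-87))
R=eval(sys.argv[3])
P={}
for k in R:
    px,s=blob(c["p"],B[k][0],R[k]);P[k]=ray(c,px,B[k][1]);print(k,px.round(1),s,P[k].round(4))
v=P["g"]-P["b"];yaw=np.arctan2(-v[0],v[1]);print("dist",np.linalg.norm(v),"yaw",yaw,"deg",np.degrees(yaw))
u=v[:2]/np.linalg.norm(v[:2]);mid=(P["g"]+P["b"])[:2]/2
print("o off",(P["o"][:2]-mid)@u)
s=robot.read_state();w,x,y,z=s["eef_rot"];from scipy.spatial.transform import Rotation as Ro
M=Ro.from_quat([x,y,z,w]).as_matrix();print("tool y",M[:,1].round(4),"dock y",u.round(4),"z",M[:,2].round(4))
tip=s["tcp_pos"]+.173*M[:,2]
print("tip",tip.round(4))
for nm,off,zz in(("power",.147,.106),("m1",.087,.109),("m4",-.087,.109)):
    q=np.r_[mid+off*u,zz];print(nm,q.round(4),"tool shift",(M.T@(q-tip)).round(4))
```

```bash
python3 m.py w1 '[0,0,0]' 'dict(g=(305,170,345,205),b=(18,168,52,204),o=(80,165,104,208))'
```

```text
g [325.  187.9] [314 177  23  23 407] [0.4559 0.1318 0.106 ]
b [ 34.7 186.8] [ 21 176  28  23 491] [ 0.5438 -0.1474  0.106 ]
o [ 92.3 187.3] [ 85 173  16  30 293] [ 0.5253 -0.0906  0.109 ]
dist 0.29274877016431694 yaw 0.3049311882140384 deg 17.471270126573753
o off -0.08662573576432558
tool y [-3.032e-01  9.529e-01  1.000e-04] dock y [-0.3002  0.9539] z [ 1.e-04  1.e-04 -1.e+00]
tip [0.4745 0.0613 0.2317]
power [0.4557 0.1324 0.106 ] tool shift [-0.0036  0.0735  0.1257]
m1 [0.4737 0.0752 0.109 ] tool shift [-0.0034  0.0135  0.1227]
m4 [ 0.5259 -0.0908  0.109 ] tool shift [-0.0029 -0.1605  0.1227]
```

Request:
{"fn": "creep_tool", "kwargs": {
  "plan": [
    {"aperture": 0,"tx": -0.72,"ty": 8},
    {"aperture": 0,"tx": -0.72,"ty": 14.7},
    {"aperture": 0,"tx": -0.72,"ty": 14.7,"tz": 8},
    {"aperture": 0,"tx": -0.72,"ty": 14.7,"tz": 16},
    {"aperture": 0,"tx": -0.72,"ty": 14.7,"tz": 21},
    {"aperture": 0,"tx": -0.72,"ty": 14.7,"tz": 23},
    {"aperture": 0,"tx": -0.72,"ty": 14.7,"tz": 24},
    {"aperture": 0,"tx": -0.72,"ty": 14.7,"tz": 24},
    {"aperture": 0,"tx": -0.72,"ty": 14.7,"tz": 24},
    {"aperture": 0,"tx": -0.72,"ty": 14.7,"tz": 24}
  ]
}}

```text
clock: 2.95
tcp_pos: [0.4566, 0.1317, 0.2861]
eef_rot: [0.001, -0.152, 0.988, 0.0]
ft_force: [-0.4, -0.3, 0.4]
opening: 0.0001
finger_force: 0.0
```

```bash
python3 look.py w2
```

Run:
```python
from plant import robot
import cv2
p,d=robot.snapshot("side");a=p[130:230,190:320,::-1];a=cv2.resize(a,None,fx=3,fy=3,interpolation=2)
b=cv2.resize(cv2.imread("pics/w2.png"),(400,300));import numpy as np;cv2.imwrite("pics/c2.png",np.hstack([a,b]))
```

```text
{'clock': np.float64(2.95), 'tcp_pos': array([0.4566, 0.1317, 0.2861]), 'eef_rot': array([ 1.200e-03, -1.525e-01,  9.883e-01,  4.000e-04]), 'ft_force': array([-0.3688, -0.3489,  0.4049]), 'opening': np.float64(0.0001)}
```

View pics/c2.png

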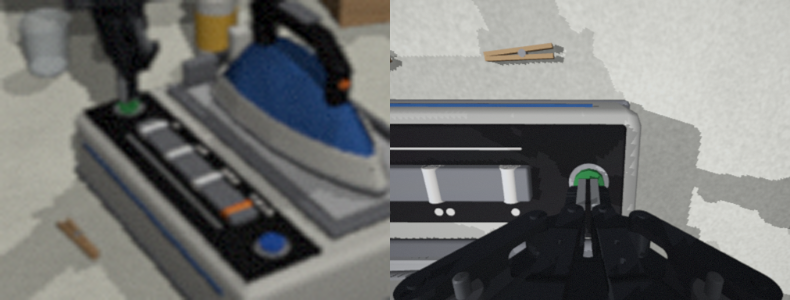

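The side crop shows the fingertip just above the green key at (130,105). The wrist view shows it centred over the key at (588,178). Now I'll press.

Request:
{"fn": "creep_tool", "kwargs": {
  "plan": [
    {"aperture": 0,"tz": 0.6},
    {"aperture": 0,"tz": 1},
    {"aperture": 0,"tz": 1.2},
    {"aperture": 0,"tz": 1.4},
    {"aperture": 0,"tz": 1.6},
    {"aperture": 0,"tz": 1.8},
    {"aperture": 0,"tz": 1.8},
    {"aperture": 0,"tz": 1.8},
    {"aperture": 0,"tz": 1.8}
  ]
}}

```text
clock: 3.95
tcp_pos: [0.456, 0.1316, 0.2758]
eef_rot: [0.0, -0.153, 0.988, 0.0]
ft_force: [-0.5, -0.3, 3.9]
opening: -0.0001
finger_force: 1.8
```

Request:
{"fn": "creep_tool", "kwargs": {
  "plan": [
    {"aperture": 0,"tz": 0.1},
    {"aperture": 0,"tz": 0.14},
    {"aperture": 0,"tz": 0.14},
    {"aperture": 0,"tz": 0.14}
  ]
}}

```text
clock: 4.35
tcp_pos: [0.456, 0.1316, 0.2755]
eef_rot: [0.0, -0.153, 0.988, 0.0]
ft_force: [-2.7, -1.0, 6.4]
opening: 0.0
finger_force: 3.3
```

Request:
{"fn": "creep_tool", "kwargs": {
  "plan": [
    {"aperture": 0,"tz": -0.6},
    {"aperture": 0,"tz": -2},
    {"aperture": 0,"tz": -6},
    {"aperture": 0,"tz": -6},
    {"aperture": 0,"tz": -6},
    {"aperture": 0,"tz": -6}
  ]
}}

```text
clock: 4.95
tcp_pos: [0.4557, 0.1314, 0.3043]
eef_rot: [-0.001, -0.153, 0.988, -0.0]
ft_force: [0.2, -0.6, -0.8]
opening: -0.0001
finger_force: 0.0
```

```bash
python3 m.py w1 '0' 'dict(g=(305,170,345,205),b=(18,168,52,204),o=(80,165,104,208))' | tail -5
```

```text
tool y [-3.015e-01  9.535e-01 -1.000e-04] dock y [-0.3002  0.9539] z [-1.e-03 -5.e-04 -1.e+00]
tip [0.4555 0.1314 0.1313]
power [0.4557 0.1324 0.106 ] tool shift [-0.0005  0.0009  0.0253]
m1 [0.4737 0.0752 0.109 ] tool shift [-0.0004 -0.0591  0.0223]
m4 [ 0.5259 -0.0908  0.109 ] tool shift [-2.000e-04 -2.331e-01  2.230e-02]
```

Request:
{"fn": "creep_tool", "kwargs": {
  "plan": [
    {"aperture": 0,"tx": -0.06,"ty": -8},
    {"aperture": 0,"tx": -0.06,"ty": -11.96},
    {"aperture": 0,"tx": -0.06,"ty": -11.96,"tz": 1.6},
    {"aperture": 0,"tx": -0.06,"ty": -11.96,"tz": 2.8},
    {"aperture": 0,"tx": -0.06,"ty": -11.96,"tz": 3.4},
    {"aperture": 0,"tx": -0.06,"ty": -11.96,"tz": 3.4},
    {"aperture": 0,"tx": -0.06,"ty": -11.96,"tz": 3.4},
    {"aperture": 0,"tx": -0.06,"ty": -11.96,"tz": 3.4},
    {"aperture": 0,"tx": -0.06,"ty": -11.96,"tz": 3.4}
  ]
}}

```text
clock: 5.85
tcp_pos: [0.4744, 0.0749, 0.2883]
eef_rot: [0.0, -0.153, 0.988, 0.0]
ft_force: [-0.9, -0.0, 0.2]
opening: 0.0
finger_force: 0.0
```

```bash
python3 look.py w3; python3 m.py w1 '0' 'dict(g=(305,170,345,205),b=(18,168,52,204),o=(80,165,104,208))' | tail -2;python3 - <<'E'
import cv2
cv2.imwrite("pics/c3.png",cv2.resize(cv2.imread("pics/w3.png")[150:330,100:400],None,fx=2.5,fy=2.5))
E
```

```text
{'clock': np.float64(5.85), 'tcp_pos': array([0.4744, 0.0749, 0.2883]), 'eef_rot': array([ 3.000e-04, -1.528e-01,  9.883e-01,  1.000e-04]), 'ft_force': array([-0.8951, -0.0124,  0.177 ]), 'opening': np.float64(0.0)}
m1 [0.4737 0.0752 0.109 ] tool shift [0.0006 0.0005 0.0063]
m4 [ 0.5259 -0.0908  0.109 ] tool shift [ 0.0009 -0.1735  0.0062]
```

View pics/c3.png

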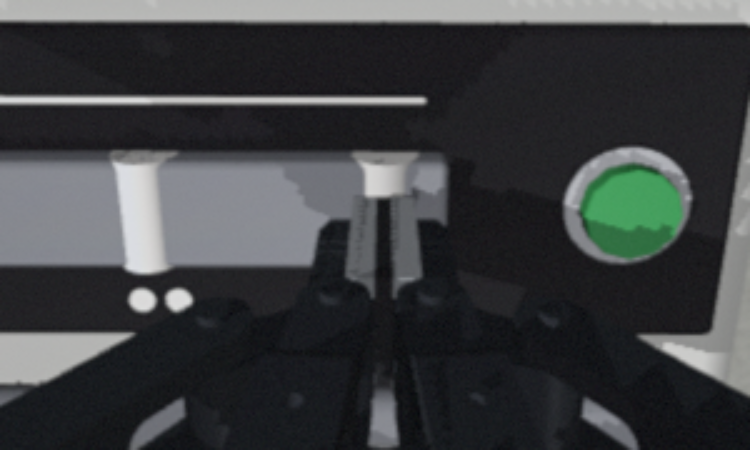

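The crop shows the fingertip centred over the one-dot rib at (385,190). I'll lower it gently.

Scaled: 0.008 m is 1.6, 0.0075 m is 1.5.

Request:
{"fn": "creep_tool", "kwargs": {
  "plan": [
    {"aperture": 0,"tz": 0.6},
    {"aperture": 0,"tz": 1},
    {"aperture": 0,"tz": 1.2},
    {"aperture": 0,"tz": 1.4},
    {"aperture": 0,"tz": 1.5},
    {"aperture": 0,"tz": 1.6},
    {"aperture": 0,"tz": 1.6},
    {"aperture": 0,"tz": 1.6}
  ]
}}

```text
clock: 6.7
tcp_pos: [0.4743, 0.0746, 0.2801]
eef_rot: [0.0, -0.153, 0.988, 0.0]
ft_force: [-1.5, 0.1, 2.9]
opening: 0.0004
finger_force: 1.4
```

Request:
{"fn": "creep_tool", "kwargs": {
  "plan": [
    {"aperture": 0},
    {"aperture": 0}
  ]
}}

```text
clock: 6.9
tcp_pos: [0.4743, 0.0746, 0.2801]
eef_rot: [-0.0, -0.153, 0.988, 0.0]
ft_force: [-1.3, 0.2, 3.1]
opening: -0.0001
finger_force: 1.4
```

```bash
python3 m.py w1 '0' 'dict(g=(305,170,345,205),b=(18,168,52,204),o=(80,165,104,208))' | tail -2
```

```text
m1 [0.4737 0.0752 0.109 ] tool shift [ 0.0004  0.0007 -0.0019]
m4 [ 0.5259 -0.0908  0.109 ] tool shift [ 0.0006 -0.1733 -0.002 ]
```

Scaled: -0.025 m is -5, -0.021 m is -4.2.

Request:
{"fn": "creep_tool", "kwargs": {
  "plan": [
    {"aperture": 0,"tz": 0.08},
    {"aperture": 0,"tz": 0.16},
    {"aperture": 0,"ty": -0.4,"tz": 0.16},
    {"aperture": 0,"ty": -1,"tz": 0.16},
    {"aperture": 0,"ty": -1.8,"tz": 0.16},
    {"aperture": 0,"ty": -2.6,"tz": 0.16},
    {"aperture": 0,"ty": -3.4,"tz": 0.16},
    {"aperture": 0,"ty": -4.2,"tz": 0.16},
    {"aperture": 0,"ty": -5,"tz": 0.16}
  ]
}}

```text
clock: 7.8
tcp_pos: [0.482, 0.0504, 0.2792]
eef_rot: [-0.0, -0.152, 0.988, 0.0]
ft_force: [0.1, 1.8, 2.5]
opening: -0.0001
finger_force: 1.2
```

Request:
{"fn": "creep_tool", "kwargs": {
  "plan": [
    {"aperture": 0,"ty": -0.8},
    {"aperture": 0,"ty": -1.6},
    {"aperture": 0,"ty": -2.4},
    {"aperture": 0,"ty": -3.2},
    {"aperture": 0,"ty": -4},
    {"aperture": 0,"ty": -4.8},
    {"aperture": 0,"ty": -5.6},
    {"aperture": 0,"ty": -6.4}
  ]
}}

```text
clock: 8.6
tcp_pos: [0.4917, 0.02, 0.2794]
eef_rot: [0.0, -0.153, 0.988, -0.0]
ft_force: [-0.4, 1.6, 3.9]
opening: 0.0003
finger_force: 1.7
```

Request:
{"fn": "creep_tool", "kwargs": {
  "plan": [
    {"aperture": 0,"ty": -0.8},
    {"aperture": 0,"ty": -1.6},
    {"aperture": 0,"ty": -2.4},
    {"aperture": 0,"ty": -3.2},
    {"aperture": 0,"ty": -4},
    {"aperture": 0,"ty": -4.8},
    {"aperture": 0,"ty": -5.6}
  ]
}}

```text
clock: 9.3
tcp_pos: [0.5, -0.0067, 0.2791]
eef_rot: [-0.0, -0.153, 0.988, 0.0]
ft_force: [-0.8, 2.3, 2.9]
opening: -0.0001
finger_force: 1.3
```

```bash
python3 m.py w1 '0' 'dict(g=(305,170,345,205),b=(18,168,52,204),o=(80,165,104,208))' | tail -1
```

```text
m4 [ 0.5259 -0.0908  0.109 ] tool shift [ 0.0006 -0.088  -0.0029]
```

Request:
{"fn": "creep_tool", "kwargs": {
  "plan": [
    {"aperture": 0,"ty": -0.8},
    {"aperture": 0,"ty": -1.6},
    {"aperture": 0,"ty": -2.4},
    {"aperture": 0,"ty": -3.2},
    {"aperture": 0,"ty": -4},
    {"aperture": 0,"ty": -4.8},
    {"aperture": 0,"ty": -5.6},
    {"aperture": 0,"ty": -6.4},
    {"aperture": 0,"ty": -7.2},
    {"aperture": 0,"ty": -8},
    {"aperture": 0,"ty": -8.8},
    {"aperture": 0,"ty": -9.6},
    {"aperture": 0,"ty": -10.4},
    {"aperture": 0,"ty": -11.2},
    {"aperture": 0,"ty": -12}
  ]
}}

```text
clock: 10.8
tcp_pos: [0.5181, -0.0639, 0.2792]
eef_rot: [-0.0, -0.153, 0.988, 0.0]
ft_force: [-0.5, 1.8, 2.4]
opening: -0.0001
finger_force: 1.2
```

Request:
{"fn": "creep_tool", "kwargs": {
  "plan": [
    {"aperture": 0,"tx": 0.06,"ty": -0.8},
    {"aperture": 0,"tx": 0.06,"ty": -1.6},
    {"aperture": 0,"tx": 0.06,"ty": -2.4},
    {"aperture": 0,"tx": 0.06,"ty": -3.2},
    {"aperture": 0,"tx": 0.06,"ty": -4},
    {"aperture": 0,"tx": 0.06,"ty": -4.6},
    {"aperture": 0,"tx": 0.06,"ty": -5.2},
    {"aperture": 0,"tx": 0.06,"ty": -5.6},
    {"aperture": 0,"tx": 0.06,"ty": -5.7},
    {"aperture": 0,"tx": 0.06,"ty": -5.7},
    {"aperture": 0,"tx": 0.06,"ty": -5.7},
    {"aperture": 0,"tx": 0.06,"ty": -5.7}
  ]
}}

```text
clock: 12.0
tcp_pos: [0.5264, -0.0912, 0.2794]
eef_rot: [0.0, -0.152, 0.988, -0.0]
ft_force: [0.1, 0.7, 3.7]
opening: 0.0001
finger_force: 1.7
```

```bash
python3 m.py w1 '0' 'dict(g=(305,170,345,205),b=(18,168,52,204),o=(80,165,104,208))' | tail -1; python3 look.py w4;python3 - <<'E'
import cv2
cv2.imwrite("pics/c4.png",cv2.resize(cv2.imread("pics/w4.png")[150:330,100:400],None,fx=2.5,fy=2.5))
E
```

```text
m4 [ 0.5259 -0.0908  0.109 ] tool shift [ 0.0004  0.0007 -0.0026]
{'clock': np.float64(12.0), 'tcp_pos': array([ 0.5264, -0.0912,  0.2794]), 'eef_rot': array([ 3.000e-04, -1.524e-01,  9.883e-01, -4.000e-04]), 'ft_force': array([0.1033, 0.7024, 3.6814]), 'opening': np.float64(0.0001)}
```

View pics/c4.png

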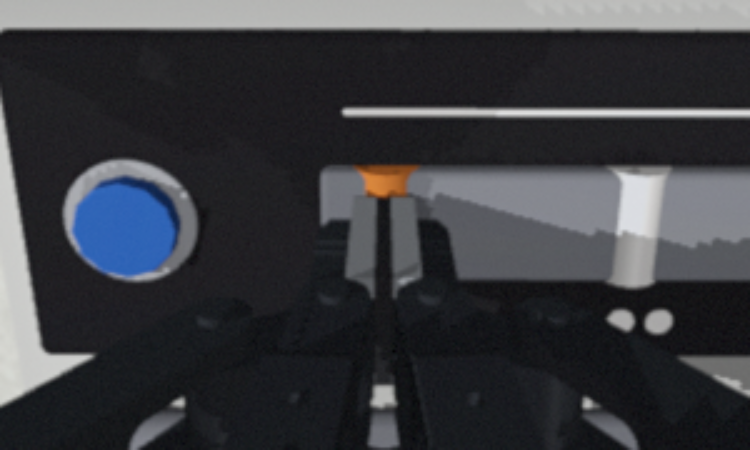

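The crop shows the fingertip centred on the orange rib at (385,190), with the blue key untouched. I'll ease off slightly and then hand in.

Request:
{"fn": "creep_tool", "kwargs": {
  "plan": [
    {"aperture": 0,"tz": -0.06},
    {"aperture": 0,"tz": -0.12},
    {"aperture": 0,"tz": -0.12},
    {"aperture": 0,"tz": -0.12},
    {"aperture": 0,"tz": -0.12}
  ]
}}

```text
clock: 12.55
tcp_pos: [0.5264, -0.0912, 0.2799]
eef_rot: [0.0, -0.152, 0.988, -0.0]
ft_force: [1.6, -1.4, 3.9]
opening: -0.0001
finger_force: 1.5
```

```bash
python3 -c "
from plant import robot
print(robot.finish_job())"
```

```text
the job is handed in; nothing more can be done
None
```

I pressed the green power key to its stop, slid the closed fingertip from the one-dot to the four-dot mark in one stroke at about 2.5–4 N, and handed in at 12.6 s with it resting there; no verdict came back.

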